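# Seat the sampler carousel on its drive pin

### The job

The empty tube carousel is perched high on the spindle of the sampler. Turn it with the fingertips until the notch in its rim stands over the drive pin, then press it down until it is fully home, and move clear. Never take any part of it between the fingers and do not lift it; keep off the sampling arm and leave everything else on the sampler and the bench where it stands.

Things in the scene. Friction and masses are not known exactly. Their poses are not given: they have to be found in the camera images.
- carousel: Empty tube carousel: white plastic disc, 200 mm diameter, 8 mm thick, on an upright spindle. Origin on its axis at the disc's underside; z up, x towards its notch. Turns either way without end, stays where left (0.7 N at a sleeve turns it). Six upright tube sleeves stand round it on a circle of 74 mm radius; hub knob in the middle, 52 mm diameter, 22 mm above the disc. Ribs 14 mm tall join them.
- notch (a point): The one notch of the carousel, a slot 19 mm wide and 16 mm deep, open at the rim. The point lies mid-width of the slot, 94 mm from the axis, level with the disc's underside.
- drive_pin (a point): Tip of the steel drive pin: upright, 12 mm diameter, round tip, 94 mm from the axis on the dark turntable (224 mm diameter, held still) under the carousel; its steel foot, 14 mm wide, shows outside the rim. The tip starts 1.5 mm below the disc's underside. Off the notch the disc lands on the pin and two hidden dowels and goes no lower; within about 5 mm the round tip leads the notch in.
- hub_top (a point): Centre of the flat round top (52 mm diameter) of the carousel's hub, on the turning axis, 30.5 mm above the disc's underside, 22.5 mm above its upper face.
- seat (a joint): How far the carousel is pushed down its spindle, m: 0 at the start (perched on the spindle's rubber grip rings), 0.012 fully home on the turntable's stop, negative when lifted. A push of about 3 N moves it down; it stays at the height where it is left.
- needle (a point): Tip of the thin, fragile sampling needle, parked over its wash port, 179 mm from the carousel's axis. It hangs from an arm 30 mm wide whose top is 120 mm above the deck (94 mm above the face of the disc at the start) and which runs on some 100 mm to its column at the rear left corner of the sampler.
- sampling_arm: Sampling arm with column, needle and wash port. Its origin is the sampler's: at table height below the carousel's axis; x to the sampler's rear, y to its left. The housing reaches from x = -140 to 200 mm and y = -180 to 180 mm; its deck is 85 mm above the table.
- dropper_bottle: A small amber dropper bottle, 28 mm diameter, 74 mm tall, on the sampler's deck, rear right corner. Origin: centre of its underside, z up.
- control_vial: A small capped vial, 28 mm diameter, 42 mm tall, on the sampler's deck, front right corner. Origin: centre of its underside, z up.
- tube_rack: A grey rack of capped tubes, 62 x 200 mm, 96 mm tall, on the bench left of the sampler. Origin: centre of its underside, z up.
- slide_box: A flat slide box, 85 x 100 mm, 35 mm tall, on the bench left of the sampler. Origin: centre of its underside, z up.
- beaker: A glass beaker, 68 mm diameter, 90 mm tall, on the bench right of the sampler. Origin: centre of its underside, z up.
- stain_bottle: An amber stain bottle, 56 mm diameter, 125 mm tall, on the bench right of the sampler. Origin: centre of its underside, z up.
- specimen_cup: A clear capped specimen cup, 60 mm diameter, 65 mm tall, on the bench right of the sampler. Origin: centre of its underside, z up.
- sleeve0 (a point): Centre of the open top of the tube sleeve 30 degrees counter-clockwise (seen from above) from the notch: 18 mm outside diameter, 42 mm tall above the disc, top 50 mm above the disc's underside, 74 mm from the axis, 56 mm free to the next sleeves.
- sleeve1 (a point): Centre of the open top of the tube sleeve 90 degrees counter-clockwise (seen from above) from the notch: 18 mm outside diameter, 42 mm tall above the disc, top 50 mm above the disc's underside, 74 mm from the axis, 56 mm free to the next sleeves.
- sleeve2 (a point): Centre of the open top of the tube sleeve 150 degrees counter-clockwise (seen from above) from the notch: 18 mm outside diameter, 42 mm tall above the disc, top 50 mm above the disc's underside, 74 mm from the axis, 56 mm free to the next sleeves.
- sleeve3 (a point): Centre of the open top of the tube sleeve 210 degrees counter-clockwise (seen from above) from the notch: 18 mm outside diameter, 42 mm tall above the disc, top 50 mm above the disc's underside, 74 mm from the axis, 56 mm free to the next sleeves.
- sleeve4 (a point): Centre of the open top of the tube sleeve 270 degrees counter-clockwise (seen from above) from the notch: 18 mm outside diameter, 42 mm tall above the disc, top 50 mm above the disc's underside, 74 mm from the axis, 56 mm free to the next sleeves.
- sleeve5 (a point): Centre of the open top of the tube sleeve 330 degrees counter-clockwise (seen from above) from the notch: 18 mm outside diameter, 42 mm tall above the disc, top 50 mm above the disc's underside, 74 mm from the axis, 56 mm free to the next sleeves.
There are look-alikes about, which are no part of the job. Leave any red look-alike of the slide_box alone.

How it is judged:
By the outcome, as a careful person would: the job done as asked, in the order asked, and still so for the second after the job is handed in, with the robot touching nothing.
It also fails if it takes over 48 s, if anything falls off the work surface, if the arm or the gripper's body presses on something with over 40 N, if the wrist force passes 120 N, or if a joint passes its speed limit or range.

### The arm

A 6-joint arm with a two-finger parallel gripper is mounted at the origin on the work surface. World frame = base frame: x ahead of the robot, y to its left, z up, the work surface at z = 0. Lengths are in m, angles in rad, forces in N, time in s.
With the tool pointing down it reaches from about 0.3 to 0.875 m from the base axis. Payload 6.4 kg.
Tool frame: the origin (TCP) lies midway between the tips of the shut fingers; the grasp point (between the pads) lies 19 mm behind it; z points along the fingers, y is the line along which they close (so a half turn about z gives the same grasp; the last joint's range is limited). The gripper opens to 85 mm and grips with 20 to 120 N. Pads are 22 mm wide; open, the fingers measure 114 mm over their backs; the gripper's body (76 mm by 85 mm) begins 54 mm behind the grasp point. The pads swing forward as they close: fully open they stand 13 mm farther back than shut.
Start: joints at [0.93, 0.181, 1.607, -0, 1.354, -0.206], TCP at [0.242, 0.522, 0.231] pointing down, gripper open.
Joint ranges: [-2.99, 2.99], [-0.89, 2.07], [0.3, 2.58], [-1.14, 4.28], [0, 2.63], [-3.12, 3.12]. Speed limits (rad/s): [2.57, 2.57, 3.01, 3.14, 3.14, 3.14].

### API

Orientations are given as a unit quaternion [w, x, y, z].
In Python, from bench import status, camera, ctrl gives the robot as it stands. The module is installed in compiled form; this text tells all that it offers.
- The arm moves only by the shell command python3 -m handwheel 'ROWS'. ROWS is JSON, a list that holds one entry, the list of rows, each a list of 7 numbers: the opening, from -1 (shut) to 1 (fully open), then the shift along the tool's x, y, z in cm, then the turn, a rotation vector about the tool's x, y, z in degrees. A call has 1 to 10 rows; each row is the pose to reach, as a shift and turn from the pose commanded when the call began, along the tool's axes at that moment; what a row does not reach only later rows make up. A row lasts 1/8 s, in which the tool goes at most 62.5 mm and 10.7 degrees, less where a joint would pass 70% of its speed; a pose out of reach is approached as far as the arm can. A call with a gripper value outside its range is refused whole. The fingers move at their own pace and stop on an object; the grip force is fixed at half the most. Time passes only in rows, so rows that repeat a pose let the fingers close. It gives the time, the measured TCP pose, the force, the opening and the grip force at its end, in the units of the state.
- status.get_obs(): the state, without advancing time (a new reading comes with each control period).
- camera(name): name is "side" or "top"; returns a dict with "frame" (384x512x3 uint8, blue, green, red), "depth" (384x512 float32, m along the optical axis (not along the pixel's ray), 0 where there is no reading), "fx", "fy", "cx", "cy" (pixels), "extrinsics" (4x4, takes a point from camera to world coordinates). Camera axes: x right, y down, z forward; pixel columns grow to the right and rows downward; lengths in m; the calibration is good to about 2 mm. A picture is of the moment at which its call begins.
- ctrl.hand_in(): hands the job in; it is judged then, once.
The state is a dict: "time_s": time; "q": joint angles; "dq": joint speeds; "joint_efforts": joint torques, N m; "eef_pos": TCP position; "eef_rot": TCP orientation; "wrist_force": force on the tool from outside, world axes, zero at the start; "torque": the same for the moment, N m; "opening": opening from 0.0 (shut) to 1.0 (fully open); "grasp_force": force on a finger pad.
Only numpy, scipy, OpenCV 4.12 (cv2) and the standard library are available. Lean on these libraries where they do the work, as an engineer would, in place of code of your own. Each camera call takes 0.05 s, during which the arm holds its last target. There are 200 camera calls.

## Working session

There is one attempt and no reset: what is moved stays moved. The work goes in short steps, Python scripts to look and compute and a shell command to move; the robot and the scene stay as the last step left them, time stands still between calls to the robot, and variables do not carry over. Pictures are saved under pics/ and viewed, at most 10 in all, crops included, and the job is handed in when it is done.

```bash
mkdir -p pics; cat > h.py <<'E'
import numpy as np, cv2
from bench import status, camera, ctrl
def snap(n):
    c=camera(n); np.savez(f'{n}.npz',**c); return c
def pt(c,u,v,z=None):
    "world point of pixel; by depth, or by plane z"
    E=np.array(c['extrinsics']); r=np.array([(u-c['cx'])/c['fx'],(v-c['cy'])/c['fy'],1.])
    if z is None:
        d=c['depth'][int(round(v)),int(round(u))]; return E[:3,:3]@(r*d)+E[:3,3]
    w=E[:3,:3]@r; return E[:3,3]+w*(z-E[2,3])/w[2]
def px(c,p):
    E=np.array(c['extrinsics']); q=E[:3,:3].T@(np.array(p)-E[:3,3])
    return np.array([c['fx']*q[0]/q[2]+c['cx'],c['fy']*q[1]/q[2]+c['cy']])
E
python3 - <<'E'
from h import *
for n in('top','side'):
    c=snap(n); cv2.imwrite(f'pics/{n}0.png',c['frame']); print(n,c['fx'],c['cx'],c['cy'],np.round(c['extrinsics'],3).tolist())
print(status.get_obs())
E
```

```text
top 411.9485179264798 253.31068520332082 185.36086455104052 [[0.005, -0.998, 0.066, 0.395], [-1.0, -0.005, 0.006, -0.027], [-0.006, -0.066, -0.998, 1.675], [0.0, 0.0, 0.0, 1.0]]
side 373.60750835077425 262.4566551395538 191.81369075577945 [[0.708, -0.545, 0.45, -0.094], [-0.706, -0.542, 0.456, -0.666], [-0.005, -0.64, -0.768, 1.195], [0.0, 0.0, 0.0, 1.0]]
{'time_s': 0.1, 'q': array([ 9.29687637e-01,  1.81472290e-01,  1.60791410e+00, -1.67204484e-05,
        1.35379536e+00, -2.06319598e-01]), 'dq': array([ 0.00179501, -0.00408799, -0.00259701,  0.00018393, -0.00022047,
        0.00013607]), 'joint_efforts': array([ 2.90883472e-04, -4.45884168e+01, -3.52235663e+01, -3.57043536e-04,
        4.24791273e-03, -7.13246345e-05]), 'eef_pos': array([0.24189502, 0.52109286, 0.23046818]), 'eef_rot': array([-3.19237523e-04,  2.15684397e-01,  9.76462805e-01, -7.27642543e-04]), 'wrist_force': array([-0.83947781, -0.46370865, -0.0096899 ]), 'torque': array([0.01699875, 0.01402267, 0.05853928]), 'grasp_force': 0.0, 'opening': 0.9997212739797386}
```

View pics/top0.png

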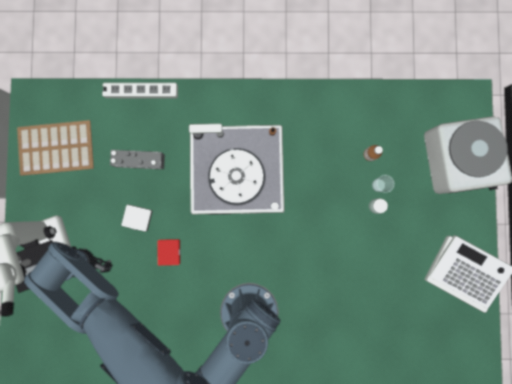

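View pics/side0.png

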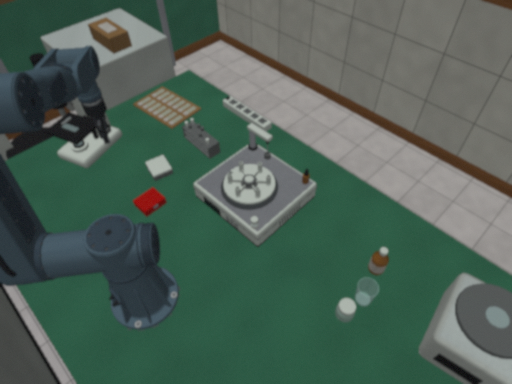

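Top view: the only carousel is the white disc at (236,176) on the grey sampler, with the arm at (205,128). Possible confusions are the round-plate device at (478,148), and the red box at (168,252) against the white slide box at (136,218). I choose the disc at (236,176) and check it in a close crop.

```bash
python3 - <<'E'
from h import *
T=np.load('top.npz');S=np.load('side.npz')
a=cv2.resize(T['frame'][120:220,185:290],None,fx=5.6,fy=5.6,interpolation=cv2.INTER_CUBIC)[:,:]
cv2.imwrite('pics/top1.png',a)
b=cv2.resize(S['frame'][118:243,190:320],None,fx=4.8,fy=4.8,interpolation=cv2.INTER_CUBIC)
cv2.imwrite('pics/side1.png',b); print(a.shape,b.shape)
for uv in [(236,176),(224,165),(195,205),(280,205),(275,206),(236,150)]: print(uv,pt(T,*uv).round(3))
for uv in [(249,182),(240,200)]: print(uv,pt(S,*uv).round(3))
# hub/disc fit by depth: points in height band of disc face
d=T['depth']; 
P={}
v,u=np.mgrid[120:220,185:290]
pts=np.array([pt(T,x,y) for x,y in zip(u.ravel(),v.ravel())])
h,e=np.histogram(pts[:,2],bins=np.arange(0.06,0.24,0.005)); print(list(zip(e.round(3),h)))
E
```

```text
(560, 588, 3) (600, 624, 3)
(236, 176) [0.532 0.048 0.133]
(224, 165) [0.576 0.095 0.111]
(195, 205) [0.424 0.208 0.083]
(280, 205) [ 0.425 -0.12   0.083]
(275, 206) [ 0.421 -0.099  0.124]
(236, 150) [0.635 0.05  0.107]
(249, 182) [0.528 0.036 0.131]
(240, 200) [0.452 0.006 0.115]
[(np.float64(0.06), np.int64(14)), (np.float64(0.065), np.int64(2)), (np.float64(0.07), np.int64(42)), (np.float64(0.075), np.int64(568)), (np.float64(0.08), np.int64(2168)), (np.float64(0.085), np.int64(2185)), (np.float64(0.09), np.int64(493)), (np.float64(0.095), np.int64(49)), (np.float64(0.1), np.int64(130)), (np.float64(0.105), np.int64(704)), (np.float64(0.11), np.int64(774)), (np.float64(0.115), np.int64(244)), (np.float64(0.12), np.int64(77)), (np.float64(0.125), np.int64(97)), (np.float64(0.13), np.int64(93)), (np.float64(0.135), np.int64(46)), (np.float64(0.14), np.int64(12)), (np.float64(0.145), np.int64(24)), (np.float64(0.15), np.int64(36)), (np.float64(0.155), np.int64(15)), (np.float64(0.16), np.int64(2)), (np.float64(0.165), np.int64(3)), (np.float64(0.17), np.int64(1)), (np.float64(0.175), np.int64(0)), (np.float64(0.18), np.int64(0)), (np.float64(0.185), np.int64(0)), (np.float64(0.19), np.int64(7)), (np.float64(0.195), np.int64(37)), (np.float64(0.2), np.int64(143)), (np.float64(0.205), np.int64(83)), (np.float64(0.21), np.int64(4)), (np.float64(0.215), np.int64(0)), (np.float64(0.22), np.int64(0)), (np.float64(0.225), np.int64(0)), (np.float64(0.23), np.int64(0))]
```

View pics/top1.png

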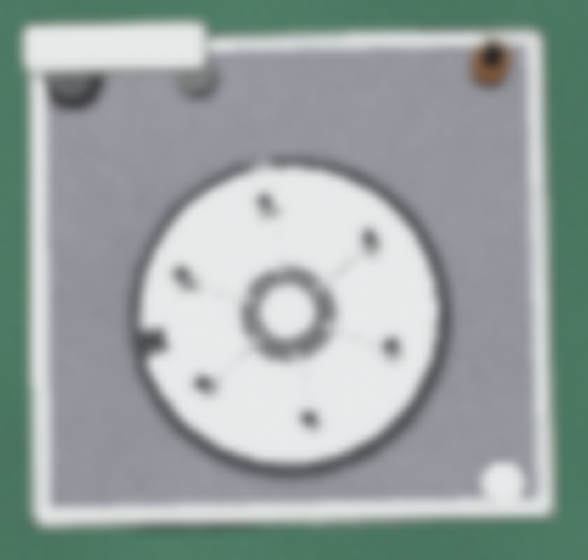

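View pics/side1.png

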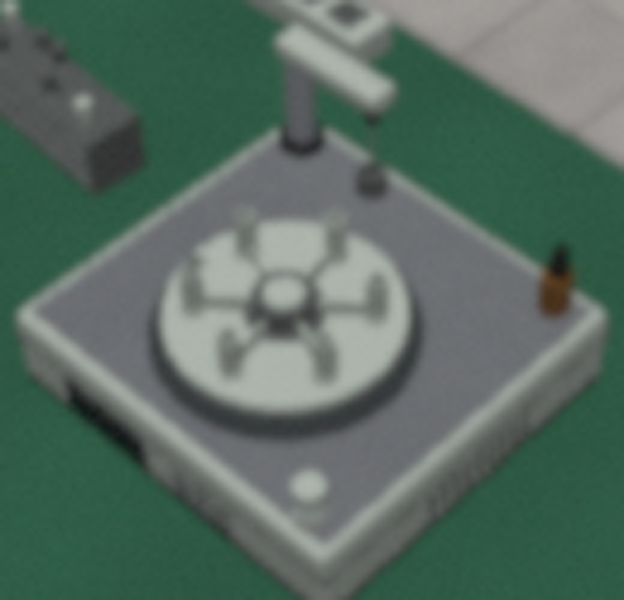

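```bash
cat >> h.py <<'E'
from scipy.ndimage import map_coordinates
from scipy.optimize import minimize
def ring(c,ctr,r,z,ang):
    g=c['frame'].astype(float).mean(2) if c['frame'].ndim==3 else c['frame']
    uv=np.array([px(c,[ctr[0]+r*np.cos(a),ctr[1]+r*np.sin(a),z]) for a in ang])
    return map_coordinates(g,[uv[:,1],uv[:,0]],order=1)
A=np.radians(np.arange(0,360,3))
def centre(c,z=.111):
    # disc outline: maximise bright-inside minus dark-outside
    f=lambda x:-(np.mean(ring(c,x,.095,z,A))-np.mean(ring(c,x,.107,z-.01,A)))
    return minimize(f,[.535,.046],method='Nelder-Mead',options=dict(xatol=1e-4,fatol=1e-3)).x
def peak(y,ang):
    w=np.clip(y-np.percentile(y,50)-.35*(y.max()-np.percentile(y,50)),0,None)
    k=np.argmax(y); d=(np.degrees(ang)-np.degrees(ang[k])+180)%360-180; w=w*(abs(d)<14)
    return (np.degrees(ang[k])+(w*d).sum()/w.sum()+180)%360-180
E
python3 - <<'E'
from h import *
T=np.load('top.npz');S=np.load('side.npz');T=dict(T);S=dict(S)
print('hub top',pt(T,236.25,175.5,.1335), pt(S,190+284/4.8,118+293/4.8,.1335))
B=np.radians(np.arange(0,360,1))
for n,c in(('T',T),('S',S)):
    x=centre(c); print(n,'centre',x)
    y=-ring(c,x,.093,.111,B); print(' notch',peak(y,B),y.max()-np.median(y))
    for r in(.104,.107,.110):
        y=ring(c,x,r,.092,B); k=np.argsort(y)[-6:]; print(' foot r',r,peak(y,B),y.max(),np.median(y),k)
print('needle port',pt(T,185+198/5.6,120+82/5.6,.095),'bottle',pt(T,185+490/5.6,120+60/5.6,.16))
# deck edges for sampler yaw
for a,b in [((38,515),(550,512)),((30,45),(38,515)),((540,35),(550,512))]:
    p=pt(T,185+a[0]/5.6,120+a[1]/5.6,.085);q=pt(T,185+b[0]/5.6,120+b[1]/5.6,.085);print(p.round(3),q.round(3),np.degrees(np.arctan2(*(q-p)[[1,0]])))
E
```

```text
hub top [0.53433291 0.04725087 0.1335    ] [0.53685969 0.04461327 0.1335    ]
T centre [0.53613921 0.04903524]
 notch 101.77362296838726 139.86566399380956
 foot r 0.104 11.831547674334104 192.39968948553894 136.62532835323026 [14  9 13 10 12 11]
 foot r 0.107 10.61220881043701 167.2210914582162 111.18629397073043 [14 13  9 12 10 11]
 foot r 0.11 11.114009668191386 154.82395418126356 113.02237816883914 [14 13  9 10 12 11]
S centre [0.53926443 0.05016957]
 notch 66.99336172305004 59.20003140422244
 foot r 0.104 48.27693175176242 174.7944082523494 93.35715314936793 [44 50 52 36 37 51]
 foot r 0.107 43.97555542305284 171.8895806431655 78.45447555024383 [52 51 49 45 43 44]
 foot r 0.11 49.29139446484467 167.41745826194278 81.73632645314075 [54 38 39 44 52 53]
needle port [0.69657935 0.11198606 0.095     ] bottle [ 0.69967149 -0.08753595  0.16      ]
[0.397 0.22  0.085] [ 0.401 -0.132  0.085] -89.37926355185621
[0.724 0.23  0.085] [0.397 0.22  0.085] -178.1666072324368
[ 0.733 -0.125  0.085] [ 0.401 -0.132  0.085] -178.78643710171386
```

Top crop: notch at crop (152,342), about 102° seen from above. The light pin foot is on the dark ring at crop (262,160), about 11°. The side crop shows the arm and needle at the rear left, well clear of the front. Hub heights from depth (0.131 and 0.133 m) match the text. The turn needed is about 91° clockwise. I will enter the gap between the sleeves at 252° and 312°, on the right, and push the 252° sleeve.

```bash
cat >> h.py <<'E'
from scipy.spatial.transform import Rotation as Ro
C=np.array([.5355,.048])
def rows(targets):
    "targets: (x,y,z,yaw of tool y deg) -> shift cm, turn deg, with tool pointing down"
    o=status.get_obs(); w,x,y,z=o['eef_rot']; R0=Ro.from_quat([x,y,z,w])
    for X,Y,Z,a in targets:
        a=np.radians(a); ty=np.array([np.cos(a),np.sin(a),0]); tz=np.array([0,0,-1.]); R=Ro.from_matrix(np.c_[np.cross(ty,tz),ty,tz])
        s=R0.inv().apply(np.array([X,Y,Z])-o['eef_pos'])*100; r=(R0.inv()*R).as_rotvec(degrees=True)
        print(s.round(2).tolist(),r.round(1).tolist())
def pol(phi,r=.074,z=.13,dyaw=-180): 
    p=np.radians(phi); return (C[0]+r*np.cos(p),C[1]+r*np.sin(p),z,phi+dyaw)
E
python3 -c "
from h import *
rows([pol(282,z=.231)])"
```

```text
[-51.0, -36.46, -0.01] [-0.1, -0.0, -36.9]
```

```bash
python3 -m handwheel '[[[-1,-51,-36.5,-1,0,0,-37],[-1,-51,-36.5,-1,0,0,-37],[-1,-51,-36.5,-1,0,0,-37],[-1,-51,-36.5,-1,0,0,-37],[-1,-51,-36.5,-1,0,0,-37],[-1,-51,-36.5,-1,0,0,-37],[-1,-51,-36.5,-1,0,0,-37],[-1,-51,-36.5,-1,0,0,-37],[-1,-51,-36.5,-1,0,0,-37],[-1,-51,-36.5,-1,0,0,-37]]]'; python3 -c "
from h import *
rows([pol(282,z=.231),pol(282,z=.135)])"
```

```text
time_s: 1.35
eef_pos: [0.5418, -0.009, 0.2408]
eef_rot: [-0.0, -0.105, 0.994, 0.0]
wrist_force: [0.5, 0.6, 0.6]
opening: 0.001
grasp_force: 0.0
[-0.57, -1.69, 0.97] [0.0, -0.0, 0.1]
[-0.57, -1.7, 10.57] [0.0, -0.0, 0.1]
```

```bash
python3 -m handwheel '[[[-1,0,0,0,0,0,0],[-1,0,0,0,0,0,0]]]'; python3 - <<'E'
from h import *
rows([pol(282,z=.231),pol(282,z=.135)])
c=snap('side'); b=cv2.resize(c['frame'][98:253,180:330],None,fx=3.8,fy=3.8,interpolation=cv2.INTER_CUBIC); cv2.imwrite('pics/side2.png',b)
E
```

```text
time_s: 1.6
eef_pos: [0.5407, -0.0069, 0.2403]
eef_rot: [-0.001, -0.105, 0.994, 0.0]
wrist_force: [-0.3, 0.2, -0.5]
opening: -0.003
grasp_force: 0.0
[-0.63, -1.92, 0.93] [0.1, -0.1, 0.0]
[-0.65, -1.93, 10.53] [0.1, -0.1, 0.0]
```

View pics/side2.png

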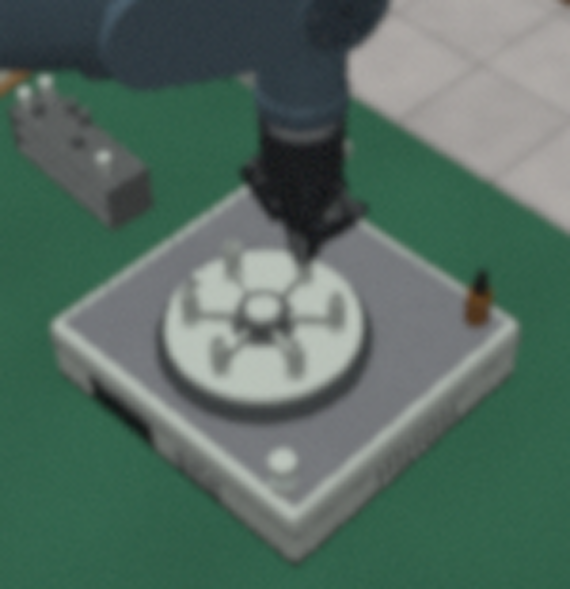

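The view shows the shut fingers over the right part of the disc at crop (305,260). The carousel is untouched and the path is clear.

```bash
python3 -m handwheel '[[[-1,-0.6,-1.9,0,0,0,0],[-1,-0.6,-1.9,0,0,0,0],[-1,-0.6,-1.9,4,0,0,0],[-1,-0.6,-1.9,8,0,0,0],[-1,-0.6,-1.9,10.8,0,0,0],[-1,-0.6,-1.9,10.8,0,0,0]]]'; python3 -c "
from h import *
rows([pol(p,z=.132) for p in (282,275,268,260,252,244,236,228,220,212)])"
```

```text
time_s: 2.4
eef_pos: [0.5491, -0.0234, 0.1307]
eef_rot: [-0.002, -0.106, 0.994, 0.001]
wrist_force: [-0.7, -0.3, -0.2]
opening: 0.001
grasp_force: 0.0
[-0.15, -0.13, -0.13] [0.1, -0.3, 0.1]
[0.75, -0.07, -0.12] [0.1, -0.3, 7.1]
[1.63, 0.09, -0.12] [0.1, -0.3, 14.1]
[2.62, 0.41, -0.11] [0.1, -0.3, 22.1]
[3.54, 0.87, -0.11] [0.1, -0.3, 30.1]
[4.4, 1.45, -0.1] [0.0, -0.3, 38.1]
[5.16, 2.14, -0.1] [0.0, -0.3, 46.1]
[5.83, 2.93, -0.09] [0.0, -0.3, 54.1]
[6.37, 3.81, -0.09] [-0.0, -0.3, 62.1]
[6.79, 4.75, -0.08] [-0.0, -0.3, 70.1]
```

```bash
python3 -m handwheel '[[[-1,0.75,-0.1,0,0,0,7],[-1,1.6,0.1,0,0,0,14],[-1,2.6,0.4,0,0,0,22],[-1,3.5,0.9,0,0,0,30],[-1,4.4,1.45,0,0,0,38],[-1,5.2,2.1,0,0,0,46],[-1,5.8,2.9,0,0,0,54],[-1,6.4,3.8,0,0,0,62],[-1,6.8,4.75,0,0,0,70],[-1,6.8,4.75,0,0,0,70]]]'; python3 - <<'E'
from h import *
rows([pol(p,z=.132) for p in (212,205,198,193,189,185,181,177)])
B=np.radians(np.arange(0,360,1)); c=snap('top'); y=-ring(c,C,.093,.111,B); print(peak(y,B),y.max()-np.median(y)); print(np.argsort(y)[-8:])
E
```

```text
time_s: 3.65
eef_pos: [0.4755, 0.0082, 0.1347]
eef_rot: [0.001, 0.483, 0.876, 0.0]
wrist_force: [-0.1, 0.5, 0.5]
opening: 0.0
grasp_force: 0.0
[0.2, -0.2, 0.27] [0.1, 0.1, 0.2]
[1.1, -0.14, 0.27] [0.1, 0.1, 7.2]
[1.99, 0.03, 0.26] [0.1, 0.1, 14.2]
[2.61, 0.22, 0.26] [0.1, 0.1, 19.2]
[3.09, 0.4, 0.26] [0.1, 0.1, 23.2]
[3.55, 0.62, 0.26] [0.1, 0.1, 27.2]
[4.01, 0.87, 0.26] [0.1, 0.1, 31.2]
[4.44, 1.16, 0.26] [0.1, 0.1, 35.2]
149.17611581835274 144.43864099123462
[199  48  47 155 151 154 152 153]
```

```bash
python3 -m handwheel '[[[-1,1.1,-0.1,0.2,0,0,7],[-1,2,0,0.2,0,0,14],[-1,2.6,0.2,0.2,0,0,19],[-1,3.1,0.4,0.2,0,0,23],[-1,3.55,0.6,0.2,0,0,27],[-1,4,0.9,0.2,0,0,31],[-1,4.4,1.1,0.2,0,0,35],[-1,4.4,1.1,0.2,0,0,35]]]'; python3 - <<'E'
from h import *
rows([pol(p,z=.132) for p in (177,173,185)])
o=status.get_obs();d=o['eef_pos'][:2]-C;print(np.hypot(*d),np.degrees(np.arctan2(d[1],d[0])))
B=np.radians(np.arange(-40,60,1)); c=snap('top'); x=centre(c);print(x)
for k in (C,x):
  y=-ring(c,k,.093,.111,B); print(peak(y,B),y.max()-np.median(y)); print(np.argsort(y)[-8:]-40)
cv2.imwrite('pics/top3.png',cv2.resize(c['frame'][120:220,185:290],None,fx=5.6,fy=5.6,interpolation=cv2.INTER_CUBIC))
E
```

```text
time_s: 4.7
eef_pos: [0.4613, 0.0508, 0.1316]
eef_rot: [0.0, 0.724, 0.69, 0.0]
wrist_force: [-0.5, -0.0, 0.3]
opening: 0.002
grasp_force: 0.0
[0.11, 0.02, -0.04] [0.1, 0.0, 0.3]
[0.62, 0.04, -0.04] [0.1, 0.0, 4.3]
[-0.92, 0.09, -0.03] [0.1, 0.0, -7.7]
0.0742372100433295 177.83468660682095
[0.53610321 0.04901582]
14.69689812230368 91.98063706974764
[11 12 13 18 14 17 15 16]
14.230124897164728 95.14339887533589
[18 11 12 13 17 14 16 15]
```

View pics/top3.png

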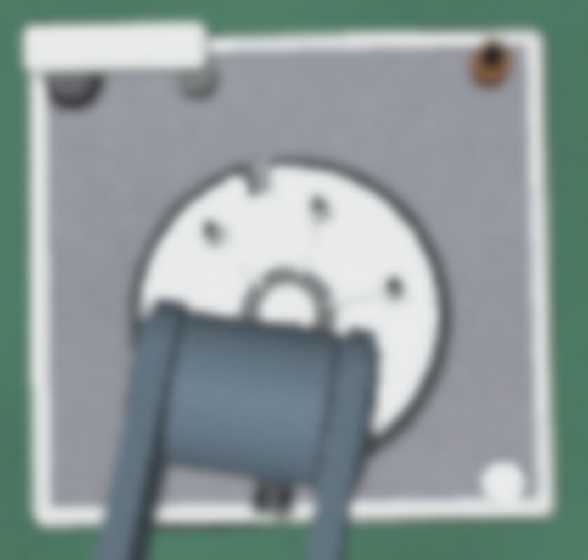

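Top view: the notch stands at crop (258,178), with the pin foot at (262,160) beside its clockwise edge. A few degrees clockwise remain, so I measure the notch edges.

```bash
python3 - <<'E'
from h import *
c=dict(np.load('top.npz')); x=np.array([.536,.049]); B=np.radians(np.arange(0,28,1.))
for r in(.087,.09,.093,.096): print(r,ring(c,x,r,.111,B).astype(int).tolist())
for r in(.104,.107,.110): print(r,ring(c,x,r,.092,B).astype(int).tolist())
m0=None
for d in [(318,208),(213,234),(395,289)]:
    for z in(.153,.14):
        p=pt(c,185+d[0]/5.6,120+d[1]/5.6,z)[:2]-x; print(d,z,np.hypot(*p).round(4),np.degrees(np.arctan2(p[1],p[0])).round(1))
E
```

```text
0.087 [234, 234, 233, 233, 230, 227, 222, 214, 207, 198, 189, 182, 177, 172, 168, 164, 162, 171, 180, 193, 207, 219, 225, 229, 233, 233, 234, 234]
0.09 [234, 234, 233, 233, 230, 226, 220, 210, 200, 188, 177, 168, 162, 155, 148, 142, 145, 156, 166, 187, 205, 218, 224, 230, 232, 233, 233, 233]
0.093 [231, 231, 231, 231, 228, 225, 217, 206, 195, 182, 170, 162, 155, 148, 141, 135, 140, 147, 163, 184, 205, 216, 225, 228, 230, 231, 231, 232]
0.096 [221, 222, 222, 223, 220, 218, 210, 200, 189, 178, 167, 159, 151, 144, 136, 132, 134, 139, 157, 177, 194, 208, 218, 220, 224, 224, 224, 222]
0.104 [170, 172, 174, 177, 177, 177, 175, 171, 168, 165, 161, 157, 153, 145, 137, 129, 123, 123, 129, 138, 149, 161, 169, 177, 178, 177, 174, 168]
0.107 [140, 142, 144, 146, 147, 147, 149, 150, 152, 154, 154, 154, 151, 146, 139, 131, 123, 119, 115, 115, 122, 131, 138, 142, 141, 138, 138, 135]
0.11 [128, 129, 130, 131, 131, 132, 135, 139, 143, 149, 150, 151, 149, 145, 141, 134, 129, 124, 121, 121, 121, 123, 124, 124, 127, 128, 126, 124]
(318, 208) 0.153 0.0691 -19.2
(318, 208) 0.14 0.0706 -18.4
(213, 234) 0.153 0.0668 44.6
(213, 234) 0.14 0.0686 44.3
(395, 289) 0.153 0.075 -81.3
(395, 289) 0.14 0.0752 -80.3
```

```bash
python3 -m handwheel '[[[-1,0.15,0,0,0,0,1],[-1,0.33,0,0,0,0,2],[-1,0.33,0,0,0,0,2]]]'; python3 - <<'E'
from h import *
o=status.get_obs();d=o['eef_pos'][:2]-C;print(np.hypot(*d),np.degrees(np.arctan2(d[1],d[0])))
c=snap('top'); x=np.array([.536,.049]); B=np.radians(np.arange(0,28,1.))
for r in(.09,.093,.096): print(r,ring(c,x,r,.111,B).astype(int).tolist())
rows([pol(190,z=.132),pol(190,z=.24),(*C,.24,10)])
E
```

```text
time_s: 5.12
eef_pos: [0.4609, 0.0542, 0.1311]
eef_rot: [0.0, 0.737, 0.676, 0.0]
wrist_force: [0.6, -0.5, -0.1]
opening: -0.002
grasp_force: 0.2
0.07483706632771063 175.24139153949713
0.09 [232, 230, 226, 222, 209, 195, 182, 171, 161, 160, 159, 158, 158, 158, 164, 169, 182, 199, 214, 221, 227, 230, 232, 234, 234, 233, 233, 233]
0.093 [230, 228, 224, 220, 206, 191, 178, 165, 156, 154, 152, 151, 151, 153, 158, 163, 179, 195, 208, 217, 226, 229, 231, 231, 230, 230, 230, 231]
0.096 [221, 220, 215, 210, 197, 183, 172, 161, 155, 153, 151, 150, 149, 149, 150, 156, 168, 182, 196, 211, 217, 219, 220, 219, 220, 220, 221, 219]
[-1.89, 0.34, -0.1] [0.0, 0.0, -14.9]
[-1.89, 0.34, -10.9] [0.0, 0.0, -14.9]
[0.01, 7.49, -10.9] [0.0, 0.0, -14.9]
```

The notch edges now lie at 5° and 16.7°, so the notch is at 10.9° with the pin centred in it. I back off, rise and go over the hub.

```bash
python3 -m handwheel '[[[-1,-1,0,0,0,0,0],[-1,-1,0,-3,0,0,0],[-1,-1,0,-6.5,0,0,0],[-1,0,3.5,-6.5,0,0,0],[-1,0,7.5,-6.5,0,0,0],[-1,0,7.5,-6.5,0,0,0],[-1,0,7.5,-3,0,0,0],[-1,0,7.5,-1.2,0,0,0],[-1,0,7.5,-1.2,0,0,0]]]'; python3 - <<'E'
from h import *
c=snap('top'); x=np.array([.536,.049]); B=np.radians(np.arange(0,28,1.))
for r in(.09,.093): print(r,ring(c,x,r,.111,B).astype(int).tolist())
rows([(*C,.1335,-5)])
E
```

```text
time_s: 6.3
eef_pos: [0.5337, 0.0478, 0.1414]
eef_rot: [-0.002, 0.737, 0.676, -0.001]
wrist_force: [0.7, 0.2, -1.1]
opening: -0.002
grasp_force: 0.0
0.09 [168, 162, 155, 147, 136, 126, 117, 110, 103, 100, 97, 94, 93, 91, 91, 90, 90, 90, 91, 92, 93, 95, 97, 99, 100, 101, 102, 103]
0.093 [200, 195, 188, 179, 166, 153, 142, 131, 122, 116, 111, 106, 102, 97, 94, 92, 90, 88, 88, 88, 88, 90, 91, 93, 95, 96, 98, 99]
[0.03, 0.07, 0.93] [-0.1, -0.0, 0.1]
```

```bash
python3 -m handwheel '[[[-1,0.1,0.1,0.5,0,0,0],[-1,0.1,0.1,0.8,0,0,0],[-1,0.1,0.1,1.1,0,0,0],[-1,0.1,0.1,1.4,0,0,0]]]';python3 -m handwheel '[[[-1,0,0,0.2,0,0,0],[-1,0,0,0.2,0,0,0]]]'
```

```text
time_s: 6.85
eef_pos: [0.537, 0.0487, 0.1294]
eef_rot: [0.0, 0.737, 0.676, 0.0]
wrist_force: [-1.0, -0.3, 2.4]
opening: -0.001
grasp_force: 1.5
time_s: 7.1
eef_pos: [0.5368, 0.0487, 0.1269]
eef_rot: [0.0, 0.737, 0.676, 0.0]
wrist_force: [0.7, 0.8, -0.1]
opening: 0.003
grasp_force: 0.5
```

```bash
python3 -m handwheel '[[[-1,0,0,0.2,0,0,0],[-1,0,0,0.4,0,0,0]]]';python3 -m handwheel '[[[-1,0,0,0.15,0,0,0],[-1,0,0,0.3,0,0,0],[-1,0,0,0.3,0,0,0]]]'
```

```text
time_s: 7.35
eef_pos: [0.5368, 0.0487, 0.1231]
eef_rot: [0.0, 0.737, 0.676, 0.0]
wrist_force: [0.3, 0.3, 3.5]
opening: -0.006
grasp_force: 1.4
time_s: 7.72
eef_pos: [0.5369, 0.0486, 0.1209]
eef_rot: [0.0, 0.737, 0.676, 0.0]
wrist_force: [-2.3, 0.2, 9.7]
opening: 0.001
grasp_force: 4.9
```

```bash
python3 -m handwheel '[[[-1,0,0,0.15,0,0,0],[-1,0,0,0.15,0,0,0]]]';python3 -m handwheel '[[[-1,0,0,0.15,0,0,0],[-1,0,0,0.15,0,0,0]]]'
```

```text
time_s: 7.98
eef_pos: [0.5371, 0.0487, 0.1208]
eef_rot: [0.0, 0.737, 0.676, 0.0]
wrist_force: [-6.1, -0.3, 20.2]
opening: -0.002
grasp_force: 9.9
time_s: 8.22
eef_pos: [0.5374, 0.0486, 0.1207]
eef_rot: [0.001, 0.737, 0.676, 0.0]
wrist_force: [-11.2, 1.2, 29.4]
opening: 0.002
grasp_force: 14.8
```

The push met a hard stop at TCP z 0.1207, with force rising and no more travel, about 12 mm below the starting hub height. Now I move clear.

```bash
python3 -m handwheel '[[[-1,0,0,-0.7,0,0,0],[-1,0,0,-3,0,0,0],[-1,0,0,-7,0,0,0],[-1,0,0,-12,0,0,0],[-1,0,-6,-16,0,0,0],[-1,0,-12,-18,0,0,0],[-1,0,-18,-18,0,0,0],[-1,0,-18,-18,0,0,0],[-1,0,-18,-18,0,0,0]]]'; python3 - <<'E'
from h import *
c=snap('side'); t=snap('top')
S0=cv2.resize(cv2.imread('pics/side0.png')[118:243,190:320],None,fx=3,fy=3,interpolation=2); S1=cv2.resize(c['frame'][118:243,190:320],None,fx=3,fy=3,interpolation=2); T1=cv2.resize(t['frame'][120:220,185:290],(390,375),interpolation=2)
cv2.imwrite('pics/end.png',cv2.resize(np.hstack([S1,T1]),(780,375)))
def face(c):
    z=[]
    for r in(.05,.09):
        for a in np.radians(np.arange(0,360,3)):
            u,v=px(c,[.536+r*np.cos(a),.049+r*np.sin(a),.105]); z.append(pt(c,u,v)[2])
    return np.median(z)
print('side face z now',face(c),'top',face(t)); print(status.get_obs()['eef_pos'])
print('area diff px (side, outside the carousel):')
E
```

```text
time_s: 9.35
eef_pos: [0.3573, 0.0641, 0.2971]
eef_rot: [0.0, 0.737, 0.676, 0.0]
wrist_force: [0.3, 0.1, 0.4]
opening: 0.001
grasp_force: 0.0
side face z now 0.1009839612740202 top 0.09847458617602056
[0.35808396 0.06392001 0.29678447]
area diff px (side, outside the carousel):
```

View pics/end.png

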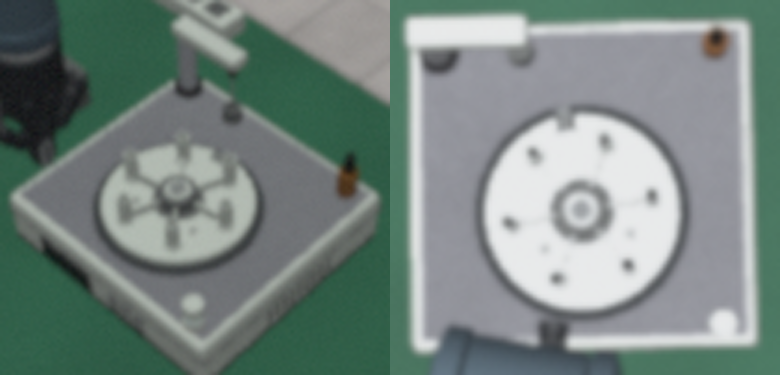

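In both views the pin is in the notch at (565,118). The disc face is at about 0.099 m against 0.111 m at the start, so it is home. The spindle tip and dowel tops show through, and the arm, vial and bottle stand as before.

```bash
python3 -c "
from h import *
print(ctrl.hand_in())"
```

```text
the job is handed in; nothing more can be done
None
```

I turned the carousel about 91° clockwise until its notch stood over the drive pin, pressed it down about 12 mm to its hard stop, moved the arm clear and handed the job in at about 9.5 s.

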